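Press a board carrier down and slide it under the leaf spring of a test fixture

TASK

The grey board carrier waits in the open end of the test fixture's channel, riding high on a sprung deck. With the fingertips press it down firmly behind its cross rib and, keeping it pressed, slide it along the channel under the bridge and the leaf spring until it is fully home against the end stop, then let go so that the spring alone holds it down. Do not lift the carrier, do not touch the leaf spring, and leave everything else on the bench where it is.

Things in the scene. Friction and masses are not known exactly. Their poses are not given: they have to be found in the camera images.
- fixture: fixed test fixture: base plate 270 x 116 x 10 mm with an open channel 73 mm wide between two aluminium rails (16 mm wide, tops 34 mm above the bench). Origin: on the bench, on the channel's centre line; x along the channel, the way the carrier must slide; z up. Base and rails run from x = -125 to +145 mm. The carrier is home with its origin at x = 60 mm
- bridge_mid (a point): middle of the underside of the fixed aluminium bridge that crosses the channel (fixture x = 75 to 89 mm; this point x = 82): underside 25.5 mm above the bench, top 39.5 mm in the channel, 49 mm over the rails
- stop_face (a point): middle of the end stop's face, 22 mm above the bench, at fixture x = 125 mm; the carrier's front edge rests against it when home
- carrier: loose grey plate 130 (x) x 70 (y) x 8 mm, about 150 g, in the channel with 1.5 mm play each side, a green board flush in its front half. Origin: centre of the underside; x to the front (the stop). At the start its plate top is 30 mm above the bench and its front butts against the bridge unless pressed down at least 4.5 mm; 6 to 7 mm is right. Home and released it sits about 6 mm below its start
- rib_top (a point): middle of the top of the carrier's cross rib (6 mm thick, 56 mm wide, 10 mm high, at mid-length, directly above the carrier's origin); its rear face takes the push
- press_pad (a point): where to press: a point on the carrier's bare plate top on its centre line, 22 mm behind its origin (19 mm behind the rib's rear face); the bare top runs from the rib 62 mm back to the rear edge
- deck (a joint): how far the black sprung deck (the channel's floor under the carrier) is pressed down, m: 0 free, 0.008 fully down. It starts to move at about 4 N, then takes 1.3 N per mm, about 14 N fully down, where it meets a hard stop; slippery: the whole slide needs a push of about 6 to 10 N
- leaf: steel leaf spring, 40 mm wide, 28 long, 2 thick, in the channel beyond the bridge: it slopes down from its root (the origin, fixture x = 90 mm, 30 mm up) towards the stop to a tip 20.5 mm above the bench at x = 117 mm. The tip gives way upwards (about 4 N at first, then 2 N per mm) as the pressed carrier slides beneath it, then bears on the carrier's front
- cleaner_tin: bystander, to be left alone: round brass tip-cleaner tin, 64 mm across, 36 high (mm), loose on the bench; origin at the centre of its underside
- solder_spool: bystander, to be left alone: aluminium solder spool standing upright, 56 mm across, 44 high (mm), loose on the bench; origin at the centre of its underside
- flux_jar: bystander, to be left alone: small amber jar, 42 mm across, 50 high (mm), loose on the bench; origin at the centre of its underside
- heat_sink: bystander, to be left alone: finned aluminium heat sink, 44 x 44 x 24 (mm), loose on the bench; origin at the centre of its underside
- parts_tray: bystander, to be left alone: white open tray with four compartments, 100 x 70 x 22 (mm), loose on the bench; origin at the centre of its underside
- relay: bystander, to be left alone: small black relay block, 28 x 20 x 16 (mm), loose on the bench; origin at the centre of its underside
- battery_pack: bystander, to be left alone: white battery pack, 65 x 36 x 20 (mm), loose on the bench; origin at the centre of its underside
Mind the look-alikes: they are no part of the job. Leave any pink or yellow look-alike of the carrier alone.

How it is judged:
By the outcome, as a careful person would: the job done as asked, in the order asked, and still so for the second after the job is handed in, with the robot touching nothing.
It also fails if it takes over 40 s, if anything falls off the work surface, if the arm or the gripper's body presses on something with over 40 N, if the wrist force passes 120 N, or if a joint passes its speed limit or range.

ROBOT

A 6-joint arm with a two-finger parallel gripper is mounted at the origin on the work surface. World frame = base frame: x ahead of the robot, y to its left, z up, the work surface at z = 0. Lengths are in m, angles in degrees, forces in N, time in s.
With the tool pointing down it reaches from about 0.4 to 0.825 m from the base axis. Payload 7 kg.
Tool frame: the origin (TCP) lies between the finger pads; the fingertips stand 17 mm ahead of it and the grasp point (between the pads) lies 2 mm behind it; x points along the fingers, y is the direction in which the jaws open and shut, and the axes are right-handed (so a half turn about x gives the same grasp; the last joint's range is limited). The gripper opens to 88 mm and grips with 3 to 60 N. Pads are 19 mm wide; open, the fingers measure 130 mm over their backs; the gripper's body (78 mm by 193 mm) begins 47 mm behind the grasp point.
Start: joints at [84.46, 20.546, 0.682, 0, -70.136, -16.507], TCP at [0.253, 0.626, 0.244] pointing down, gripper open.
Joint ranges: [-176.03, 176.03], [-82.01, 121.73], [-58.28, 71.71], [-173.87, 95.51], [-174.79, -0.11], [-173.66, 173.66]. Speed limits (degrees/s): [136.94, 136.94, 172.46, 180, 180, 180].

INTERFACE

Orientations are given as [roll, pitch, yaw] about the fixed x, y, z axes, in that order (R = Rz(yaw) Ry(pitch) Rx(roll)).
In Python, from plant import r gives the robot as it stands.
- The arm moves only by the shell command python3 -m jog 'ROWS' [FORCE]. ROWS is a JSON object of lists of equal length, an entry for each row: "fingers": the opening, from 0 (shut) to 1 (fully open); "dp": the shift along the tool's x, y, z in mm, a list of three; "twist": the turn about the tool's x in degrees. In form: {"fingers": [fingers, ...], "dp": [[dx, dy, dz], ...], "twist": [twist, ...]}. A call has exactly 5 rows; each row is the pose to reach, as a shift and turn from the pose measured when the call began, along the tool's axes at that moment; what a row does not reach only later rows make up. A row lasts 1/10 s, in which the tool goes at most 50 mm and 8.59 degrees, less where a joint would pass 70% of its speed; a pose out of reach is approached as far as the arm can. A call with a gripper value outside its range is refused whole. The fingers move at their own pace and stop on an object; FORCE is the grip in N (left out, the last holds). Time passes only in rows, so rows that repeat a pose let the fingers close, or fill a call up. It gives the time, the measured TCP pose, the force and the opening at its end, in the units of the state.
- r.get_state(): the state, without advancing time (a new reading comes with each control period).
- r.capture(name): name is "scene" or "top" or "wrist"; returns a dict with "frame" (384x512x3 uint8, red, green, blue), "intrinsics" (3x3 intrinsics, pixels), "D" ([k1, k2, p1, p2, k3] as OpenCV has them; the pictures are not rectified), "pose" (4x4, takes a point from camera to world coordinates). Camera axes: x right, y down, z forward; pixel columns grow to the right and rows downward; lengths in m; the calibration is good to about 2 mm. A picture is of the moment at which its call begins. There is no depth.
- r.close_job(): hands the job in, once; it reports no verdict.
The state is a dict: "time_s": time; "joints": joint angles; "qd": joint speeds; "joint_torque": joint torques, N m; "tcp_pos": TCP position; "eef_rot": TCP orientation; "contact_force": force on the tool from outside, world axes, zero at the start; "moment": the same for the moment, N m; "gripper_width": finger opening in m.
Only numpy, scipy, OpenCV 4.12 (cv2) and the standard library are available. Lean on these libraries where they do the work, as an engineer would, in place of code of your own. Each camera call takes 0.05 s, during which the arm holds its last target. There are 200 camera calls.

## Working session

There is one attempt and no reset: what is moved stays moved. The work goes in short steps, Python scripts to look and compute and a shell command to move; the robot and the scene stay as the last step left them, time stands still between calls to the robot, and variables do not carry over. Pictures are saved under pics/ and viewed, on a budget of 10 in all, crops included, one or two more only if the job needs it, and the job is handed in when it is done.

```bash
mkdir -p pics; ls
python3 - <<'E'
from plant import r
import cv2,pickle
s=r.get_state();print({k:s[k] for k in('time_s','tcp_pos','eef_rot','contact_force','gripper_width')})
for n in('scene','top'):
    c=r.capture(n);pickle.dump(c,open(f'{n}0.pkl','wb'));cv2.imwrite(f'pics/{n}0.png',cv2.resize(c['frame'][:,:,::-1],(800,600),interpolation=cv2.INTER_CUBIC))
    print(n,c['pose'].round(3) if hasattr(c['pose'],'round') else c['pose'])
E
```

```text
pics
{'time_s': 0.0, 'tcp_pos': array([0.25322844, 0.62521842, 0.2426236 ]), 'eef_rot': array([  94.81101152,   89.90551943, -107.24193982]), 'contact_force': array([ 0.71737379, -0.34085602,  0.03302615]), 'gripper_width': 0.08766791053974697}
scene [[-0.889  0.332 -0.317  0.827]
 [ 0.459  0.628 -0.628  0.673]
 [-0.009 -0.704 -0.71   0.836]
 [ 0.     0.     0.     1.   ]]
top [[-0.004 -0.982  0.19   0.202]
 [-1.     0.003 -0.005  0.005]
 [ 0.005 -0.19  -0.982  1.381]
 [ 0.     0.     0.     1.   ]]
```

View pics/top0.png

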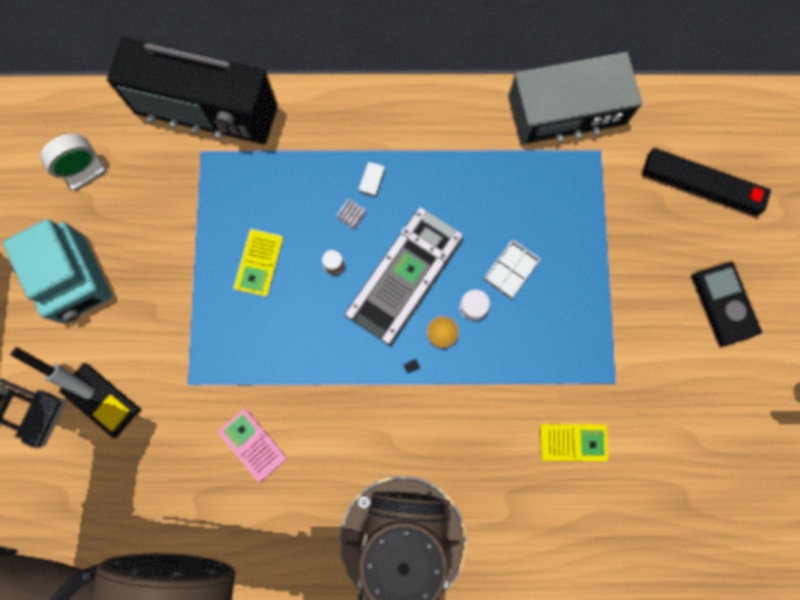

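View pics/scene0.png

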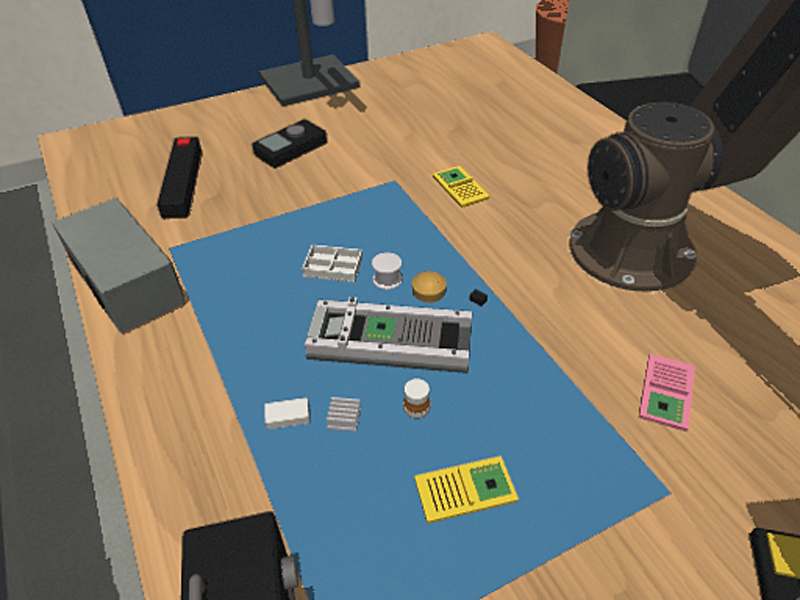

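The top view shows the fixture running from about (372,328) at the open end to (440,225) at the stop. The carrier has its green board forward at (410,268). The scene view agrees, with the bridge at (352,310). I'll enlarge both to measure.

Run:
```python
import cv2,pickle,numpy as np
a=pickle.load(open('top0.pkl','rb'))['frame'][125:225,215:305,::-1]
b=pickle.load(open('scene0.pkl','rb'))['frame'][180:245,185:310,::-1]
cv2.imwrite('pics/ctop.png',cv2.resize(a,None,fx=6,fy=6,interpolation=cv2.INTER_CUBIC))
cv2.imwrite('pics/cscene.png',cv2.resize(b,None,fx=6,fy=6,interpolation=cv2.INTER_CUBIC))
```

```text
(no output)
```

View pics/ctop.png

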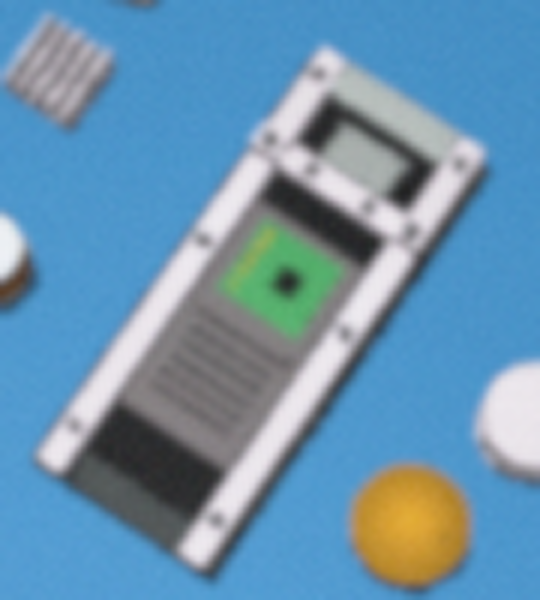

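View pics/cscene.png

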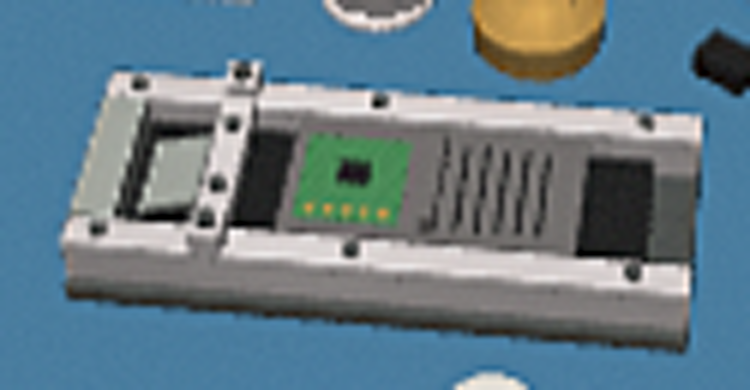

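```bash
cat > fit.py <<'E'
import cv2,pickle,numpy as np
from scipy.optimize import least_squares
T=pickle.load(open('top0.pkl','rb'));S=pickle.load(open('scene0.pkl','rb'))
def proj(c,P):
    M=np.linalg.inv(c['pose']);return cv2.projectPoints(np.array(P,float),cv2.Rodrigues(M[:3,:3])[0],M[:3,3],np.array(c['intrinsics']),np.array(c['D'],float))[0][:,0]
obs=[(T,215,125,[(35,460),(210,577),(325,45),(487,150)],[(125,405),(222,468)]),
     (S,185,180,[(690,291),(702,115),(63,244),(115,73)],[(577,255),(583,160)])]
def res(p):
    x,y,a,xc=p;o=[]
    for c,u0,v0,q,qc in obs:
        F=[(-.125,.0525,.034),(-.125,-.0525,.034),(.145,.0525,.034),(.145,-.0525,.034),(xc-.065,.035,.030),(xc-.065,-.035,.030)]
        P=[(x+X*np.cos(a)-Y*np.sin(a),y+X*np.sin(a)+Y*np.cos(a),Z) for X,Y,Z in F]
        px=np.array([(u0+(u+.5)/6-.5,v0+(v+.5)/6-.5) for u,v in q+qc])
        o.append((proj(c,P)-px).ravel())
    return np.concatenate(o)
s=least_squares(res,[.6,0,-.5,-.02]);print(s.x,np.degrees(s.x[2]));print(s.fun.reshape(-1,2).round(2))
x,y,a,xc=s.x
for n,X in(('pad',xc-.022),('rib',xc),('home pad',.038)):print(n,x+X*np.cos(a),y+X*np.sin(a))
E
python3 fit.py
```

```text
[ 0.50873432 -0.00088459 -0.59006075 -0.00923582] -33.80799072506494
[[-0.25 -0.01]
 [-1.37 -0.94]
 [-0.92  0.12]
 [-0.38  0.08]
 [-1.37 -0.87]
 [ 1.05  0.83]
 [ 0.35  0.2 ]
 [ 0.18 -0.23]
 [-0.63 -0.46]
 [-0.69 -0.59]
 [-0.49  0.39]
 [ 0.6  -3.45]]
pad 0.4827802653926391 0.016495379573443148
rib 0.5010602167025755 0.004254326509823495
home pad 0.540308782540451 -0.022028225831070763
```

```bash
cat > st.py <<'E'
import numpy as np,sys
from plant import r
from scipy.spatial.transform import Rotation as Ro
O=np.array([0.50873,-0.00088]);A=-33.81
def st(): 
    s=r.get_state();return s,Ro.from_euler('xyz',s['eef_rot'],degrees=True).as_matrix()
def rep(target=None):
    s,R=st();d=np.array([np.cos(np.radians(A)),np.sin(np.radians(A)),0]);n=np.array([-d[1],d[0],0])
    p=np.array(s['tcp_pos']);q=p-np.r_[O,0];f=np.array(s['contact_force'])
    print('t',s['time_s'],'tip fixture mm',np.round(1e3*np.array([q@d,q@n,p[2]-.017]),1),'F along/across/up',np.round([f@d,f@n,f[2]],1),'w',round(s['gripper_width'],4))
    yw=np.degrees(np.arctan2(R[1,1],R[0,1]));print('tool y yaw',round(yw,1),'twist to fixture y (about tool x, down)',round(-(((A+90-yw)+90)%180-90),1))
    print('fixture x in tool',(R.T@d).round(3),'fixture y in tool',(R.T@n).round(3),'tool x',R[:,0].round(4))
    if target is not None: 
        t=np.r_[O,0]+(target[0]*d+target[1]*n+(target[2]+17)*np.array([0,0,1]))/1e3
        print('dp',(1e3*R.T@(t-p)).round(1))
if __name__=='__main__': rep([float(v) for v in sys.argv[1:4]] if len(sys.argv)>3 else None)
E
python3 st.py -31 0 100
```

```text
t 0.1 tip fixture mm [-560.7  378.1  225.7] F along/across/up [ 0.8 -0.5 -0. ] w 0.0876
tool y yaw -112.1 twist to fixture y (about tool x, down) 11.8
fixture x in tool [ 0.     0.204 -0.979] fixture y in tool [-0.001 -0.979 -0.204] tool x [-4.0e-04 -1.4e-03 -1.0e+00]
dp [ 126.5  477.9 -441.5]
```

```bash
python3 -m jog '{"fingers":[0,0,0,0,0],"dp":[[0,32,-29],[0,65,-60],[0,98,-90],[0,131,-121],[0,164,-151]],"twist":[3,6,9,12,12]}' 20; python3 -m jog '{"fingers":[0,0,0,0,0],"dp":[[0,35,-20],[0,70,-41],[0,105,-61],[0,140,-82],[0,170,-100]],"twist":[0,0,0,0,0]}'; python3 st.py -31 0 100
```

```text
time_s: 0.6
tcp_pos: [0.3319, 0.4146, 0.2426]
eef_rot: [105.0, 89.9, -109.1]
contact_force: [0.9, -0.4, 0.1]
gripper_width: 0.0533
time_s: 1.1
tcp_pos: [0.3186, 0.2156, 0.2428]
eef_rot: [98.7, 89.9, -115.4]
contact_force: [0.6, -0.9, 0.4]
gripper_width: 0.0131
t 1.1 tip fixture mm [-278.4   74.1  225.8] F along/across/up [ 1.  -0.4  0.4] w 0.0131
tool y yaw -124.1 twist to fixture y (about tool x, down) -0.3
fixture x in tool [ 0.    -0.006 -1.   ] fixture y in tool [-0.002 -1.     0.006] tool x [-0.001 -0.002 -1.   ]
dp [ 126.    72.3 -247.8]
```

```bash
python3 -m jog '{"fingers":[0,0,0,0,0],"dp":[[0,14,-48],[20,28,-94],[40,42,-140],[60,56,-186],[80,70,-230]],"twist":[0,0,0,0,0]}'; python3 -m jog '{"fingers":[0,0,0,0,0],"dp":[[10,0,-18],[30,2,-18],[46,2,-18],[46,2,-18],[46,2,-18]],"twist":[0,0,0,0,0]}'; python3 st.py -31 0 70
python3 - <<'E'
from plant import r
import cv2,pickle
c=r.capture('wrist');pickle.dump(c,open('wrist1.pkl','wb'));cv2.imwrite('pics/wrist1.png',cv2.resize(c['frame'][:,:,::-1],(800,600),interpolation=cv2.INTER_CUBIC))
E
```

```text
time_s: 1.6
tcp_pos: [0.4661, 0.0322, 0.1656]
eef_rot: [118.6, 89.9, -95.5]
contact_force: [0.5, 1.8, 0.5]
gripper_width: 0.0004
time_s: 2.1
tcp_pos: [0.4798, 0.0203, 0.1197]
eef_rot: [102.8, 89.9, -111.3]
contact_force: [0.1, -0.2, 1.9]
gripper_width: 0.0006
t 2.1 tip fixture mm [-35.8   1.5 102.7] F along/across/up [ 0.2 -0.2  1.9] w 0.0006
tool y yaw -124.1 twist to fixture y (about tool x, down) -0.3
fixture x in tool [ 0.001 -0.006 -1.   ] fixture y in tool [-0.002 -1.     0.006] tool x [-8.0e-04 -2.2e-03 -1.0e+00]
dp [32.7  1.4 -4.8]
```

View pics/wrist1.png

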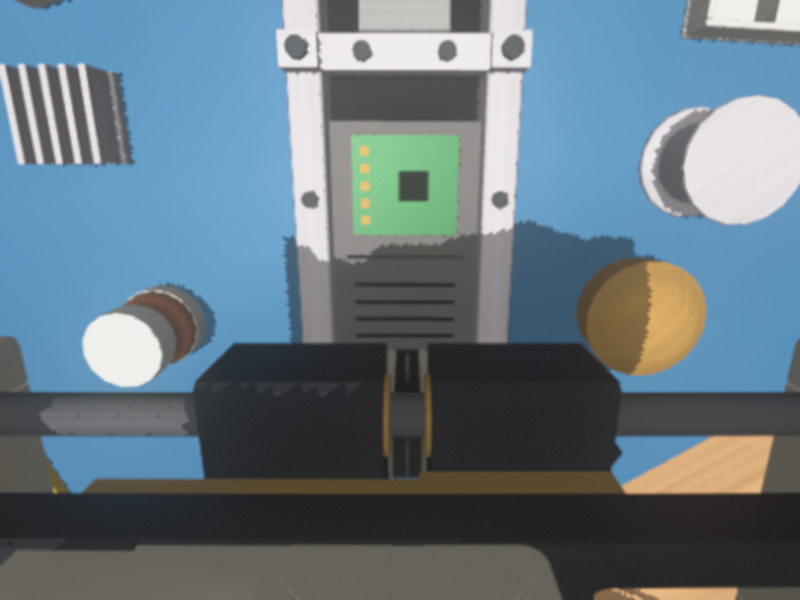

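The wrist view shows the carrier front edge at y≈121 (x 330–478), the bridge's rear edge at (405,70), rail outer edges at x≈292 and 517 at row 150, and a rib line near y≈257. I'll turn these into positions.

Run:
```python
import cv2,pickle,numpy as np
c=pickle.load(open('wrist1.pkl','rb'));O=np.array([0.50873,-0.00088]);A=np.radians(-33.81)
d=np.array([np.cos(A),np.sin(A)]);n=np.array([-d[1],d[0]])
def bp(u,v,z):
    p=cv2.undistortPoints(np.array([[[(u+.5)*.64-.5,(v+.5)*.64-.5]]],float),np.array(c['intrinsics']),np.array(c['D'],float))[0,0]
    w=c['pose'][:3,:3]@np.r_[p,1];o=c['pose'][:3,3];P=o+w*(z/1e3-o[2])/w[2];q=P[:2]-O;return (1e3*np.array([q@d,q@n])).round(1)
for nm,u,v,z in(('bridge rear',405,70,39.5),('front L',330,121,30),('front R',478,121,30),('rib z30',405,257,30),('rib z40',405,257,40),('railL',292,150,34),('railR',517,150,34),('railL far',303,330,34),('railR far',508,330,34),('screwL',310,200,34),('screwR',500,200,34)):print(nm,bp(u,v,z))
```

```text
bridge rear [76.4  1. ]
front L [56.9 35.5]
front R [ 56.6 -32.4]
rib z30 [-6.5  1.4]
rib z40 [-4.7  1.4]
railL [44.1 52.9]
railR [ 43.6 -50.2]
railL far [-42.9  53.3]
railR far [-43.5 -50.5]
screwL [21.6 46. ]
screwR [ 21.2 -43.4]
```

```bash
python3 -m jog '{"fingers":[0,0,0,0,0],"dp":[[20,0,-5],[40,0,-5],[55,0,-5],[66,0,-5],[66,0,-5]],"twist":[0,0,0,0,0]}' 40; python3 st.py -31 1 30
```

```text
time_s: 2.65
tcp_pos: [0.484, 0.0178, 0.0538]
eef_rot: [108.9, 89.9, -105.2]
contact_force: [0.5, -0.5, -0.4]
gripper_width: 0.0005
t 2.65 tip fixture mm [-30.9   1.8  36.8] F along/across/up [ 0.7 -0.1 -0.4] w 0.0005
tool y yaw -124.1 twist to fixture y (about tool x, down) -0.3
fixture x in tool [ 0.001 -0.005 -1.   ] fixture y in tool [-0.002 -1.     0.005] tool x [-6.e-04 -2.e-03 -1.e+00]
dp [6.8 0.8 0.1]
```

Now press, slowly: first to about 30 mm and then a little below, watching the force.

```bash
python3 -m jog '{"fingers":[0,0,0,0,0],"dp":[[3,0.5,0],[5,0.5,0],[7,0.5,0],[8,0.5,0],[8,0.5,0]],"twist":[0,0,0,0,0]}'; python3 st.py; python3 -m jog '{"fingers":[0,0,0,0,0],"dp":[[1,0,0],[2,0,0],[3,0,0],[3,0,0],[3,0,0]],"twist":[0,0,0,0,0]}'; python3 st.py -31 1 23.5
```

```text
time_s: 3.15
tcp_pos: [0.4842, 0.0176, 0.0462]
eef_rot: [135.3, 89.9, -78.7]
contact_force: [-0.5, 0.8, 3.2]
gripper_width: 0.0003
t 3.15 tip fixture mm [-30.7   1.7  29.2] F along/across/up [-0.9  0.3  3.2] w 0.0003
tool y yaw -124.1 twist to fixture y (about tool x, down) -0.3
fixture x in tool [ 0.001 -0.005 -1.   ] fixture y in tool [-0.001 -1.     0.005] tool x [ 3.0e-04 -1.7e-03 -1.0e+00]
time_s: 3.65
tcp_pos: [0.4842, 0.0176, 0.0435]
eef_rot: [140.1, 89.9, -74.0]
contact_force: [-1.8, 1.0, 7.8]
gripper_width: 0.0006
t 3.65 tip fixture mm [-30.6   1.7  26.5] F along/across/up [-2.1 -0.1  7.8] w 0.0006
tool y yaw -124.1 twist to fixture y (about tool x, down) -0.3
fixture x in tool [ 0.001 -0.004 -1.   ] fixture y in tool [-0.001 -1.     0.004] tool x [ 5.0e-04 -1.7e-03 -1.0e+00]
dp [3.  0.7 0.4]
```

```bash
python3 -m jog '{"fingers":[0,0,0,0,0],"dp":[[1,0,0],[2,0,0],[3,0,0],[4,0,0],[4,0,0]],"twist":[0,0,0,0,0]}'; python3 st.py -31 1 22.9
```

```text
time_s: 4.15
tcp_pos: [0.4842, 0.0176, 0.0399]
eef_rot: [144.0, 89.9, -70.0]
contact_force: [-3.4, 1.1, 12.4]
gripper_width: 0.0005
t 4.15 tip fixture mm [-30.6   1.7  22.9] F along/across/up [-3.5 -1.  12.4] w 0.0005
tool y yaw -124.1 twist to fixture y (about tool x, down) -0.2
fixture x in tool [ 0.002 -0.004 -1.   ] fixture y in tool [-0.001 -1.     0.004] tool x [ 6.0e-04 -1.8e-03 -1.0e+00]
dp [0.  0.7 0.4]
```

```bash
python3 -m jog '{"fingers":[0,0,0,0,0],"dp":[[0.4,0,-2],[0.4,0.2,-4],[0.4,0.3,-6],[0.4,0.5,-8],[0.4,0.5,-10]],"twist":[0,0,0,0,0]}'; python3 st.py -21 1 22.9;python3 -m jog '{"fingers":[0,0,0,0,0],"dp":[[0.4,0,-3],[0.4,0,-5],[0.4,0,-7],[0.4,0,-9],[0.4,0,-10]],"twist":[0,0,0,0,0]}'; python3 st.py -11 1 22.9
```

```text
time_s: 4.65
tcp_pos: [0.4926, 0.0118, 0.0402]
eef_rot: [169.1, 89.9, -44.9]
contact_force: [-4.4, 3.2, 10.8]
gripper_width: 0.0003
t 4.65 tip fixture mm [-20.5   1.5  23.2] F along/across/up [-5.5  0.2 10.8] w 0.0003
tool y yaw -124.0 twist to fixture y (about tool x, down) -0.2
fixture x in tool [ 0.002 -0.004 -1.   ] fixture y in tool [-0.    -1.     0.004] tool x [ 0.0014 -0.0014 -1.    ]
dp [0.3 0.5 0.5]
time_s: 5.15
tcp_pos: [0.5011, 0.0064, 0.0404]
eef_rot: [-175.1, 89.9, -29.1]
contact_force: [-3.2, 2.9, 10.5]
gripper_width: 0.0006
t 5.15 tip fixture mm [-10.4   1.8  23.4] F along/across/up [-4.3  0.6 10.5] w 0.0006
tool y yaw -124.0 twist to fixture y (about tool x, down) -0.2
fixture x in tool [ 0.002 -0.004 -1.   ] fixture y in tool [ 0.    -1.     0.004] tool x [ 0.002  -0.0011 -1.    ]
dp [0.5 0.8 0.6]
```

```bash
python3 -m jog '{"fingers":[0,0,0,0,0],"dp":[[0.6,0,0],[1.1,0,0],[1.2,0,0],[1.2,0,0],[1.2,0,0]],"twist":[0,0,0,0,0]}'; python3 st.py;  python3 - <<'E'
from plant import r
import cv2,pickle
c=r.capture('wrist');pickle.dump(c,open('wrist2.pkl','wb'));cv2.imwrite('pics/wrist2.png',cv2.resize(c['frame'][:,:,::-1],(800,600),interpolation=cv2.INTER_CUBIC))
E
```

```text
time_s: 5.65
tcp_pos: [0.5012, 0.0064, 0.0399]
eef_rot: [-171.0, 89.8, -25.0]
contact_force: [-3.5, 0.9, 11.6]
gripper_width: 0.0
t 5.65 tip fixture mm [-10.2   1.9  22.9] F along/across/up [-3.4 -1.2 11.6] w 0.0
tool y yaw -124.0 twist to fixture y (about tool x, down) -0.2
fixture x in tool [ 0.003 -0.003 -1.   ] fixture y in tool [ 0.    -1.     0.003] tool x [ 0.0024 -0.0011 -1.    ]
```

View pics/wrist2.png

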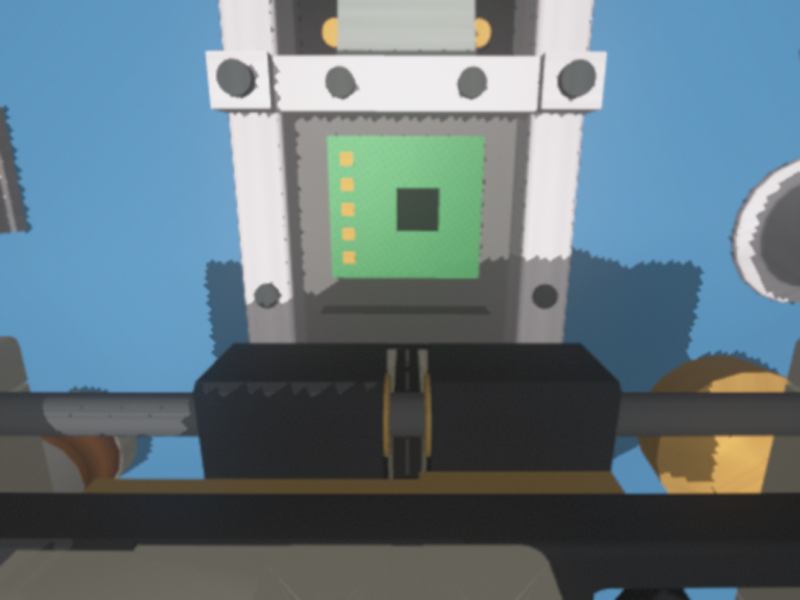

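The carrier's front edge (row ~118) is just short of the bridge's rear edge (row ~110). The carrier is low and straight, and it is moving with the fingers. I'll carry on sliding.

```bash
python3 -m jog '{"fingers":[0,0,0,0,0],"dp":[[0.8,0,-2],[0.8,0,-4],[0.8,0,-6],[0.8,0,-8],[0.8,0,-10]],"twist":[0,0,0,0,0]}'; python3 st.py ;python3 -m jog '{"fingers":[0,0,0,0,0],"dp":[[0.8,0,-3],[0.8,0,-5],[0.8,0,-7],[0.8,0,-9],[0.8,0,-10]],"twist":[0,0,0,0,0]}'; python3 st.py
```

```text
time_s: 6.2
tcp_pos: [0.5098, 0.001, 0.0398]
eef_rot: [-162.0, 89.8, -16.0]
contact_force: [-3.3, 2.5, 11.6]
gripper_width: 0.0003
t 6.2 tip fixture mm [-0.2  2.1 22.8] F along/across/up [-4.2  0.3 11.6] w 0.0003
tool y yaw -124.0 twist to fixture y (about tool x, down) -0.2
fixture x in tool [ 0.003 -0.003 -1.   ] fixture y in tool [ 0.001 -1.     0.003] tool x [ 3.1e-03 -9.0e-04 -1.0e+00]
time_s: 6.7
tcp_pos: [0.5184, -0.0044, 0.0398]
eef_rot: [-155.2, 89.8, -9.2]
contact_force: [-3.8, 3.3, 11.8]
gripper_width: 0.0001
t 6.7 tip fixture mm [10.   2.4 22.8] F along/across/up [-5.   0.6 11.8] w 0.0001
tool y yaw -124.0 twist to fixture y (about tool x, down) -0.2
fixture x in tool [ 0.003 -0.003 -1.   ] fixture y in tool [ 0.002 -1.     0.003] tool x [ 3.8e-03 -6.0e-04 -1.0e+00]
```

```bash
python3 -m jog '{"fingers":[0,0,0,0,0],"dp":[[0.8,0.5,-2],[0.8,0.5,-4],[0.8,0.5,-6],[0.8,0.5,-8],[0.8,0.5,-10]],"twist":[0,0,0,0,0]}'; python3 st.py ;python3 -m jog '{"fingers":[0,0,0,0,0],"dp":[[0.8,0.5,-3],[0.8,0.5,-5],[0.8,0.5,-7],[0.8,0.5,-9],[0.8,0.5,-10]],"twist":[0,0,0,0,0]}'; python3 st.py;  python3 - <<'E'
from plant import r
import cv2,pickle
c=r.capture('wrist');pickle.dump(c,open('wrist3.pkl','wb'));cv2.imwrite('pics/wrist3.png',cv2.resize(c['frame'][:,:,::-1],(800,600),interpolation=cv2.INTER_CUBIC))
E
```

```text
time_s: 7.2
tcp_pos: [0.5267, -0.0102, 0.0398]
eef_rot: [-150.9, 89.7, -4.9]
contact_force: [-4.1, 2.9, 12.3]
gripper_width: 0.0001
t 7.2 tip fixture mm [20.1  2.2 22.8] F along/across/up [-5.   0.1 12.3] w 0.0001
tool y yaw -124.0 twist to fixture y (about tool x, down) -0.1
fixture x in tool [ 0.004 -0.003 -1.   ] fixture y in tool [ 0.002 -1.     0.003] tool x [ 4.4e-03 -4.0e-04 -1.0e+00]
time_s: 7.7
tcp_pos: [0.534, -0.0161, 0.0393]
eef_rot: [-149.8, 89.8, -3.7]
contact_force: [-5.5, 3.1, 10.7]
gripper_width: 0.0003
t 7.7 tip fixture mm [29.5  1.4 22.3] F along/across/up [-6.3 -0.5 10.7] w 0.0003
tool y yaw -124.0 twist to fixture y (about tool x, down) -0.2
fixture x in tool [ 0.003 -0.003 -1.   ] fixture y in tool [ 0.002 -1.     0.003] tool x [ 3.3e-03 -2.0e-04 -1.0e+00]
```

View pics/wrist3.png

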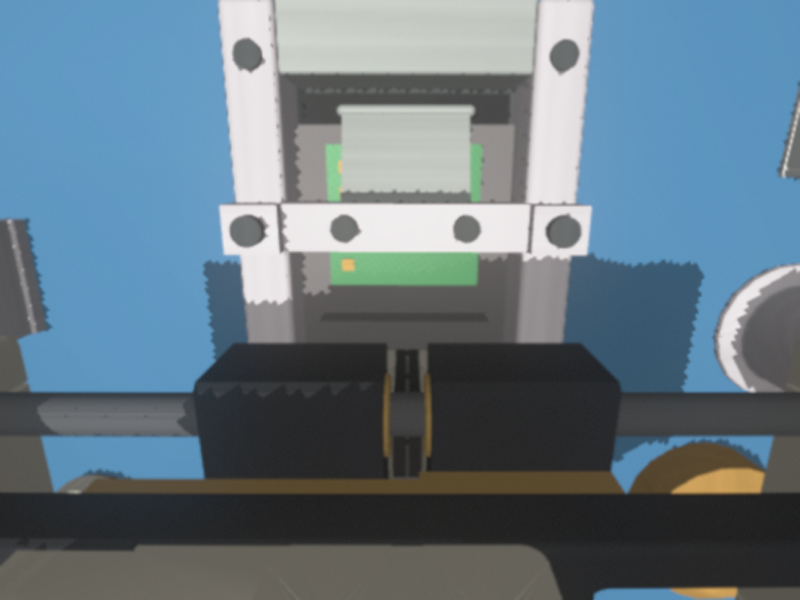

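The carrier is under the bridge with its front edge at row ~125, under the leaf but short of the tip at row ~107. The stop face is at rows ~75–95. The rib line has moved only from row 310 to 317.

```bash
cat > bp.py <<'E'
import cv2,pickle,numpy as np
O=np.array([0.50873,-0.00088]);A=np.radians(-33.81);d=np.array([np.cos(A),np.sin(A)]);n=np.array([-d[1],d[0]])
def bp(c,u,v,z):
    p=cv2.undistortPoints(np.array([[[(u+.5)*.64-.5,(v+.5)*.64-.5]]],float),np.array(c['intrinsics']),np.array(c['D'],float))[0,0]
    w=c['pose'][:3,:3]@np.r_[p,1];o=c['pose'][:3,3];P=o+w*(z/1e3-o[2])/w[2];q=P[:2]-O;return (1e3*np.array([q@d,q@n])).round(1)
E
python3 - <<'E'
from bp import *
c=pickle.load(open('wrist3.pkl','rb'));b=pickle.load(open('wrist2.pkl','rb'))
print('w2 front',bp(b,405,118,23.5),'green rear',bp(b,405,278,23.5),'rib',bp(b,405,307,33),'bridge rear',bp(b,405,110,39.5))
for nm,v,z in(('front',125,22.5),('green rear',285,22.5),('rib',314,32),('bridge rear',252,39.5),('leaf tip',106,23),('stop top',74,34)):print(nm,bp(c,405,v,z))
E
```

```text
w2 front [76.4  1.6] green rear [25.1  1.7] rib [17.5  1.7] bridge rear [76.9  1.5]
front [114.1   1.2]
green rear [62.2  1.4]
rib [54.7  1.4]
bridge rear [76.5  1.2]
leaf tip [119.6   1.2]
stop top [126.8   1.1]
```

```bash
python3 -m jog '{"fingers":[0,0,0,0,0],"dp":[[0.7,0,-2],[0.7,0,-4],[0.7,0,-6],[0.7,0,-8],[0.7,0,-9]],"twist":[0,0,0,0,0]}'; python3 st.py ;python3 -m jog '{"fingers":[0,0,0,0,0],"dp":[[0.7,0,-1],[0.7,0,-2],[0.7,0,-3],[0.7,0,-4],[0.7,0,-5]],"twist":[0,0,0,0,0]}'; python3 st.py
```

```text
time_s: 8.25
tcp_pos: [0.5401, -0.0209, 0.0392]
eef_rot: [-151.4, 89.9, -5.4]
contact_force: [-9.6, 6.7, 16.4]
gripper_width: 0.0009
t 8.25 tip fixture mm [37.2  0.8 22.2] F along/across/up [-11.7   0.2  16.4] w 0.0009
tool y yaw -124.0 twist to fixture y (about tool x, down) -0.2
fixture x in tool [ 0.001 -0.003 -1.   ] fixture y in tool [ 0.001 -1.     0.003] tool x [ 1.2e-03 -1.0e-04 -1.0e+00]
time_s: 8.75
tcp_pos: [0.5432, -0.0233, 0.0391]
eef_rot: [11.2, 90.0, 157.2]
contact_force: [-8.5, 6.5, 15.5]
gripper_width: 0.0001
t 8.75 tip fixture mm [41.1  0.6 22.1] F along/across/up [-10.6   0.6  15.5] w 0.0001
tool y yaw -124.0 twist to fixture y (about tool x, down) -0.2
fixture x in tool [-0.    -0.003 -1.   ] fixture y in tool [-0.    -1.     0.003] tool x [-4.e-04  2.e-04 -1.e+00]
```

```bash
python3 -m jog '{"fingers":[0,0,0,0,0],"dp":[[0.3,0,-1],[0.3,0,-2],[0.3,0,-3],[0.3,0,-4],[0.3,0,-5]],"twist":[0,0,0,0,0]}'; python3 st.py ;  python3 - <<'E'
from plant import r
import cv2,pickle
c=r.capture('wrist');pickle.dump(c,open('wrist4.pkl','wb'));cv2.imwrite('pics/wrist4.png',cv2.resize(c['frame'][:,:,::-1],(800,600),interpolation=cv2.INTER_CUBIC))
E
```

```text
time_s: 9.25
tcp_pos: [0.5461, -0.0257, 0.0392]
eef_rot: [22.9, 89.9, 168.9]
contact_force: [-7.7, 5.7, 13.2]
gripper_width: 0.0002
t 9.25 tip fixture mm [44.9  0.1 22.2] F along/across/up [-9.5  0.4 13.2] w 0.0002
tool y yaw -124.0 twist to fixture y (about tool x, down) -0.2
fixture x in tool [-0.002 -0.003 -1.   ] fixture y in tool [-0.001 -1.     0.003] tool x [-2.2e-03  4.0e-04 -1.0e+00]
```

View pics/wrist4.png

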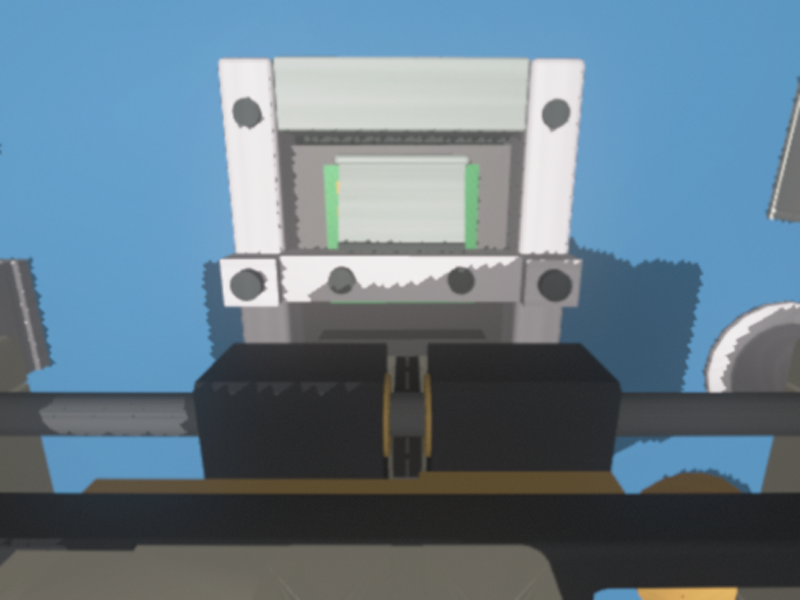

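The front edge (row ~145) now meets the foot of the stop (row ~143) and the leaf bears on the board. The rib line is at row 335, so the fingers are slipping up towards the rib. I'll push on into rib contact until the force rises, so it seats fully.

```bash
python3 -m jog '{"fingers":[0,0,0,0,0],"dp":[[0.5,0.3,-1],[0.5,0.6,-2],[0.5,0.9,-3],[0.5,0.9,-4],[0.5,0.9,-4.5]],"twist":[0,0,0,0,0]}'; python3 st.py;python3 - <<'E'
from bp import *
c=pickle.load(open('wrist4.pkl','rb'))
for nm,v,z in(('front',145,22),('rib',335,32),('bridge rear',302,39.5),('stop top',131,34)):print(nm,bp(c,405,v,z))
E
```

```text
time_s: 9.8
tcp_pos: [0.5483, -0.0282, 0.0392]
eef_rot: [16.0, 89.8, 162.1]
contact_force: [-10.7, 11.3, 16.2]
gripper_width: 0.0002
t 9.8 tip fixture mm [48.1 -0.7 22.2] F along/across/up [-15.1   3.4  16.2] w 0.0002
tool y yaw -124.0 twist to fixture y (about tool x, down) -0.2
fixture x in tool [-0.004 -0.003 -1.   ] fixture y in tool [-0.001 -1.     0.003] tool x [-0.0038  0.0012 -1.    ]
front [ 1.234e+02 -1.000e-01]
rib [62.9  0.1]
bridge rear [76.4 -0. ]
stop top [ 1.268e+02 -1.000e-01]
```

```bash
python3 -m jog '{"fingers":[0,0,0,0,0],"dp":[[0.4,-0.5,-1],[0.4,-1,-1.5],[0.4,-1,-2],[0.4,-1,-2.5],[0.4,-1,-2.5]],"twist":[0,0,0,0,0]}'; python3 st.py
```

```text
time_s: 10.3
tcp_pos: [0.5484, -0.0282, 0.0392]
eef_rot: [21.8, 89.6, 167.8]
contact_force: [-12.9, 9.6, 17.6]
gripper_width: 0.0009
t 10.3 tip fixture mm [48.2 -0.6 22.2] F along/across/up [-16.1   0.7  17.6] w 0.0009
tool y yaw -124.0 twist to fixture y (about tool x, down) -0.2
fixture x in tool [-0.007 -0.003 -1.   ] fixture y in tool [-0.003 -1.     0.003] tool x [-0.0077  0.0017 -1.    ]
```

```bash
python3 -m jog '{"fingers":[0,0,0,0,0],"dp":[[0.4,-0.5,-2],[0.4,-0.5,-3],[0.4,-0.5,-4],[0.4,-0.5,-5],[0.4,-0.5,-5]],"twist":[0,0,0,0,0]}'; python3 st.py;  python3 - <<'E'
from plant import r
import cv2,pickle
c=r.capture('wrist');pickle.dump(c,open('wrist5.pkl','wb'));cv2.imwrite('pics/wrist5.png',cv2.resize(c['frame'][70:230,120:400,::-1],(798,456),interpolation=cv2.INTER_CUBIC))
E
```

```text
time_s: 10.8
tcp_pos: [0.5486, -0.0285, 0.0391]
eef_rot: [19.3, 89.2, 165.3]
contact_force: [-21.3, 22.3, 26.2]
gripper_width: 0.0001
t 10.8 tip fixture mm [48.5 -0.8 22.1] F along/across/up [-30.1   6.6  26.2] w 0.0001
tool y yaw -124.0 twist to fixture y (about tool x, down) -0.2
fixture x in tool [-0.014 -0.004 -1.   ] fixture y in tool [-0.005 -1.     0.004] tool x [-0.014   0.0037 -0.9999]
```

View pics/wrist5.png

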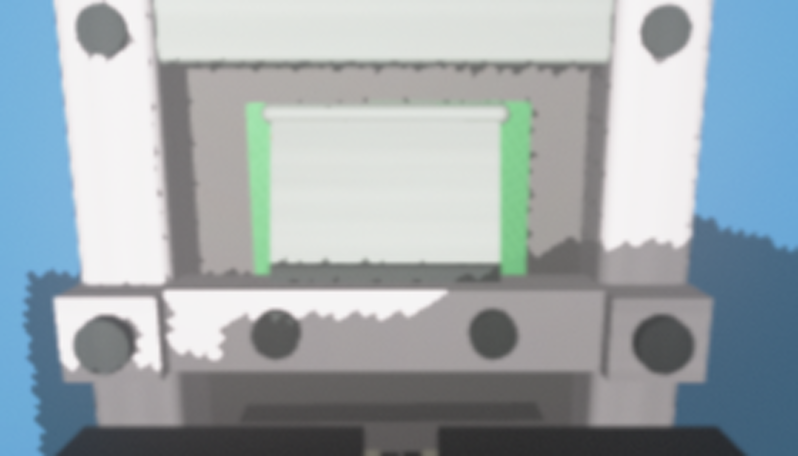

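The gap at the stop has closed, with the carrier's front edge at the stop's lower edge (row ~65). The push rises to 30 N without movement, so it is home. Now I relax the push and lift straight off.

```bash
python3 -m jog '{"fingers":[0,0,0,0,0],"dp":[[0,0,0],[-0.5,0,0],[-2,0,0.3],[-4,0,0.8],[-7,0,1.5]],"twist":[0,0,0,0,0]}'; python3 st.py; python3 -m jog '{"fingers":[0,0,0,0,0],"dp":[[-10,0,2],[-25,0,2],[-50,0,2],[-80,0,2],[-110,0,2]],"twist":[0,0,0,0,0]}'; python3 -m jog '{"fingers":[0,0,0,0,0],"dp":[[-20,0,40],[-30,0,70],[-30,0,70],[-30,0,70],[-30,0,70]],"twist":[0,0,0,0,0]}'; python3 st.py;  python3 - <<'E'
from plant import r
import cv2,pickle,numpy as np
c=r.capture('wrist');pickle.dump(c,open('wrist6.pkl','wb'));s=r.capture('scene');pickle.dump(s,open('scene6.pkl','wb'))
z=lambda a,w,h:cv2.resize(a[:,:,::-1],(w,h),interpolation=cv2.INTER_CUBIC)
cv2.imwrite('pics/end.png',np.hstack([z(c['frame'][:,130:390],406,600),z(s['frame'][130:300,150:330],390,368) if 0 else cv2.copyMakeBorder(z(s['frame'][150:290,170:330],394,345),0,255,0,0,0)]))
E
```

```text
time_s: 11.35
tcp_pos: [0.5473, -0.0281, 0.0459]
eef_rot: [21.5, 89.1, 167.4]
contact_force: [0.0, -0.3, 0.4]
gripper_width: 0.0004
t 11.35 tip fixture mm [47.2 -1.1 28.9] F along/across/up [ 0.2 -0.2  0.4] w 0.0004
tool y yaw -124.1 twist to fixture y (about tool x, down) -0.2
fixture x in tool [-0.014 -0.004 -1.   ] fixture y in tool [-0.005 -1.     0.004] tool x [-0.0146  0.0033 -0.9999]
time_s: 11.85
tcp_pos: [0.5471, -0.0275, 0.1577]
eef_rot: [22.1, 89.1, 168.0]
contact_force: [0.0, 1.3, -0.2]
gripper_width: 0.0003
time_s: 12.35
tcp_pos: [0.4898, 0.0114, 0.1887]
eef_rot: [22.3, 89.2, 168.2]
contact_force: [-0.7, -0.4, -0.3]
gripper_width: 0.0003
t 12.35 tip fixture mm [-22.5  -0.3 171.7] F along/across/up [-0.4 -0.8 -0.3] w 0.0003
tool y yaw -124.1 twist to fixture y (about tool x, down) -0.3
fixture x in tool [-0.014 -0.004 -1.   ] fixture y in tool [-0.006 -1.     0.005] tool x [-0.0144  0.003  -0.9999]
```

View pics/end.png

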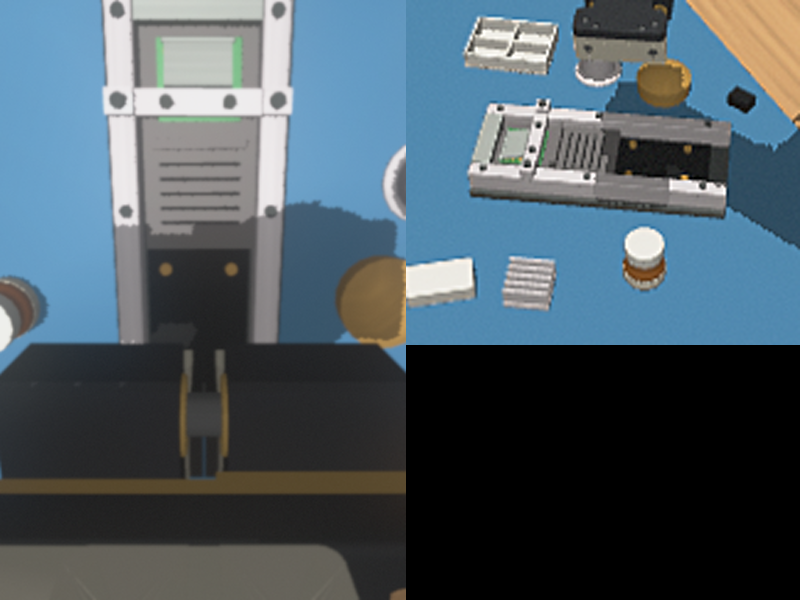

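The carrier sits with its front at the stop face and the leaf on the board. The rear edge is at left-panel row 248, and the neighbours are where they were. One numeric check, then I hand in.

Run:
```python
from bp import *
from plant import r
c=pickle.load(open('wrist6.pkl','rb'));k=1/.64/1.5625
f=lambda v,z:bp(c,258/.64,v*k,z)
print('rear',f(248,24),'bridge rear',f(115,39.5),'front/stop foot',f(20,24))
s=r.get_state();print(s['time_s'],np.round(s['contact_force'],1),np.abs(s['qd']).max())
r.close_job()
```

```text
rear [-3.1  0.5] bridge rear [76.5 -0. ] front/stop foot [129.1  -0.3]
12.45 [ 0.3 -0.6 -0.3] 0.35340973673059195
the job is handed in; nothing more can be done
```

The carrier is home against the end stop with only the leaf spring holding it down, and the job was handed in at 12.45 s of the 40 s limit.

**What I did:** I shut the gripper and pressed behind the rib to about 6.5 mm (12 N). Keeping it pressed, I slid the carrier under the bridge and leaf until a 30 N push moved it no further. Then I relaxed the push and lifted straight off.

**Last checks:**
- **Seated position:** Measured against the bridge's rear edge, the carrier's rear edge is at fixture x ≈ -4.6 mm, and the home value is -5. In the picture the front edge meets the stop.
- **Front-edge reading:** A rough reading of the front edge or stop foot gave about 127.6 mm on the same basis, against the true 125. I put that down to reading a blurred edge, since the rear edge and the stalled push both agree with home.
- **Held down:** I saw no sign of the carrier rising, and the leaf lies on the board, but I did not measure its exact height after release.
- **Surroundings:** The robot is clear, with about 0 N at the wrist. The bystanders in view look where they were, judged by eye.
- **During the slide:** The fingertips slipped about 10 mm forward along the plate until they met the rib. They also drifted up to about 2 mm off the centre line. The carrier stayed pressed throughout.

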